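# Take the spool knob off the grass trimmer

## Robot

A 6-joint arm with a two-finger parallel gripper is mounted at the origin on the work surface. World frame = base frame: x ahead of the robot, y to its left, z up, the work surface at z = 0. Lengths are in m, angles in rad, forces in N, time in s.
With the tool pointing down it reaches from about 0.225 to 0.875 m from the base axis. Payload 3.4 kg.
Tool frame: the origin (TCP) lies between the finger pads; the fingertips stand 22 mm ahead of it and the grasp point (between the pads) lies 3 mm ahead of it; z points along the fingers, y is the direction in which the jaws open and shut (so a half turn about z gives the same grasp; the last joint's range is limited). The gripper opens to 85 mm and grips with 20 to 120 N. Pads are 22 mm wide; open, the fingers measure 114 mm over their backs; the gripper's body (76 mm by 85 mm) begins 54 mm behind the grasp point. The pads swing forward as they close: fully open they stand 13 mm farther back than shut.
Start: joints at [1.177, 0.276, 1.505, -0, 1.361, -0.121], TCP at [0.155, 0.554, 0.232] pointing down, gripper open.
Joint ranges: [-2.89, 2.89], [-0.75, 2.08], [0.22, 2.7], [-1.18, 4.32], [0.11, 2.71], [-2.7, 2.7]. Speed limits (rad/s): [2.57, 2.57, 3.14, 3.14, 3.14, 3.14].

## Interface

Orientations are given as a rotation vector (axis times angle).
In Python, from plant import monitor, eyes, workorder gives the robot as it stands.
- The arm moves only by the tool move_arm, never from a script. Its argument "increments" is a list of rows, each an object with "offset": the shift along the tool's x, y, z in mm, a list of three; "yaw": the turn about the tool's z in rad. In form: [{"offset": [tx, ty, tz], "yaw": yaw}, ...]. A call has 1 to 10 rows; each row shifts and turns the commanded pose from where the row before left it, along the tool's axes as they then stand; what a row does not reach is not made up. A row lasts 1/8 s, in which the tool goes at most 62.5 mm and 10.7 degrees, less where a joint would pass 70% of its speed; a pose out of reach is approached as far as the arm can. A call with a gripper value outside its range is refused whole. "claw" is the finger opening in mm, from 0 to 85.4, set as the call begins (left out, the last holds). The fingers move at their own pace and stop on an object; "force" is the grip in N (left out, the last holds). Time passes only in rows, so rows that do not move let the fingers close. It gives the time, the measured TCP pose, the force and the opening at its end, in the units of the state.
- monitor.get_obs(): the state, without advancing time (a new reading comes with each control period).
- eyes.read_camera(name): name is "scene" or "top"; returns a dict with "image" (420x560x3 uint8, red, green, blue), "intrinsics" (3x3 intrinsics, pixels), "k1" (the pictures are not rectified: a ray, as slopes to the right and down, at radius r is drawn at 1 + k1 r^2 times it, then the intrinsics apply), "R" (3x3) and "t" (3): a world point X has camera coordinates R X + t. Camera axes: x right, y down, z forward; pixel columns grow to the right and rows downward; lengths in m; the calibration is good to about 2 mm. A picture is of the moment at which its call begins. There is no depth.
- workorder.job_done(): hands the job in, once; it reports no verdict.
The state is a dict: "t": time; "qpos": joint angles; "dq": joint speeds; "tau": joint torques, N m; "tcp_pos": TCP position; "tool_rot": TCP orientation; "contact_force": force on the tool from outside, world axes, zero at the start; "moment": the same for the moment, N m; "grip_width": opening from 0.0 (shut) to 1.0 (fully open).
Only numpy, scipy, OpenCV 4.12 (cv2) and the standard library are available. Lean on these libraries where they do the work, as an engineer would, in place of code of your own. Each camera call takes 0.05 s, during which the arm holds its last target.

## Task

Take the orange spool knob off the upturned grass trimmer so that the spool can be changed, and put it in the blue parts tray. Nothing shows which way it unscrews: ease it a little each way to feel which way gives, never wrenching it against the locked head or hauling on it, then unscrew it till it is free, lift it off and leave it lying in the tray. Leave the pots, the spare spool, the dish and the screwdriver where they are.

Things in the scene. Friction and masses are not known exactly. Their poses are not given: they have to be found in the camera images.
- knob_mid (a point): Orange hexagonal knob that holds the spool in: 42 mm across flats, 32 mm high, 60 g. Point: its centre, half-way up, on its axis. z up along the axis when fitted; its x axis is square to one flat (flats every 60 degrees). Closed on top, it screws over a threaded boss on a coarse two-start thread, lead 16 mm; hand unmarked. About 0.65 of a turn frees it. 0.1 to 0.35 N m turns it off, less after the first 3 mm of rise (spring load)
- spindle (a point): Where the knob's axis meets the flat outer face of the trimmer's black round cutting head (104 mm wide, face level and 146 mm above the bench). The knob starts fitted 2 mm above this face, its centre 19 mm above; the boss inside stands 21 mm above the face. A tube and a guard (145 mm radius, top 137 mm above the bench) leave the head on its -y side. Some 40 N of pull, push or side load is safe for the plastic thread
- head (a joint): Twist of the black cutting head about its upright axis, rad, + anticlockwise from above. The head is held by a thin steel locking pin and winds round about 0.13 rad per N m put into it, springing back; more than 0.15 rad (about 1.1 N m) shears the pin
- tray_in (a point): Blue open parts tray, 150 x 190 mm (its x, y), 32 mm high, 4 mm walls and floor, empty, fixed. Point: centre of its inner floor
- spare_spool: Yellow spare spool lying on the bench, 64 mm wide, 26 mm high; origin under its centre. Leave alone
- seedling: Black square plant pot, 70 mm wide, 75 mm high, with a seedling 105 mm high; origin under its centre. Leave alone
- clay_pot: Empty terracotta pot, 90 mm wide, 85 mm high; origin under its centre. Leave alone
- dish: Clear round dish of perlite, 86 mm wide, 17 mm high; origin under its centre. Leave alone
- screwdriver: Red-handled screwdriver lying on the bench; leave alone
Not all that is in view belongs to the job. Leave any pink or purple look-alike of the part that bears knob_mid alone.

How it is judged:
By the outcome, as a careful person would: the job done as asked, in the order asked, and still so for the second after the job is handed in, with the robot touching nothing.
It also fails if it takes over 66 s, if anything falls off the work surface, if the arm or the gripper's body presses on something with over 40 N, if the wrist force passes 120 N, or if a joint passes its speed limit or range.

## Working session

There is one attempt and no reset: what is moved stays moved. The work goes in short steps, Python scripts to look and compute and a tool call to move; the robot and the scene stay as the last step left them, time stands still between calls to the robot, and variables do not carry over. Pictures are saved under pics/ and viewed, and the job is handed in when it is done.

Besides the shell and the picture viewer there is one more tool, called as name([rows], argument=value, ...), one row to a line, values as JSON. move_arm: Moves the arm, as the interface text tells. Its arguments: {"type":"object","properties":{"increments":{"type":"array","items":{"type":"object","properties":{"offset":{"type":"array","items":{"type":"number"}},"yaw":{"type":"number"}}}},"claw":{"type":"number"},"force":{"type":"number"}},"required":["increments"]}

```bash
mkdir -p pics; ls
python3 - <<'E'
from plant import monitor, eyes
import cv2,numpy as np
o=monitor.get_obs()
for k,v in o.items(): print(k,np.round(v,4))
for n in ("scene","top"):
    c=eyes.read_camera(n); cv2.imwrite(f"pics/{n}0.png",c["image"][:,:,::-1])
    np.savez(f"{n}.npz",K=c["intrinsics"],k1=c["k1"],R=c["R"],t=c["t"])
    print(n,c["intrinsics"],c["k1"],c["R"],c["t"])
E
```

```text
pics
t 0.0
qpos [ 1.177   0.2766  1.5062 -0.      1.3607 -0.121 ]
dq [-0.0009  0.0014 -0.0003 -0.0012 -0.0016 -0.0004]
tau [ 1.50000e-03 -4.16768e+01 -2.45806e+01  3.00000e-04  1.07000e-02
  0.00000e+00]
tcp_pos [0.1547 0.5532 0.231 ]
tool_rot [-4.2720e-01 -3.1119e+00  2.9000e-03]
contact_force [-0.6564  0.1149  0.1342]
moment [-0.0064 -0.0293  0.0142]
grip_width 1.0011
scene [[446.31988687   0.         281.05485186]
 [  0.         446.31988687 213.56210829]
 [  0.           0.           1.        ]] -0.1495584910243342 [[-0.78827774  0.61531445  0.00251581]
 [ 0.52223055  0.67117928 -0.5261118 ]
 [-0.32541275 -0.41340839 -0.85041169]] [ 0.34905268 -0.32386778  1.16781074]
top [[440.94600551   0.         279.90206513]
 [  0.         440.94600551 206.58598455]
 [  0.           0.           1.        ]] -0.08449743309728897 [[ 0.003698   -0.99963614  0.02671926]
 [-0.99382901 -0.00663607 -0.11072424]
 [ 0.11086126 -0.02614491 -0.99349194]] [0.14347055 0.5593987  0.95695112]
```

View pics/scene0.png

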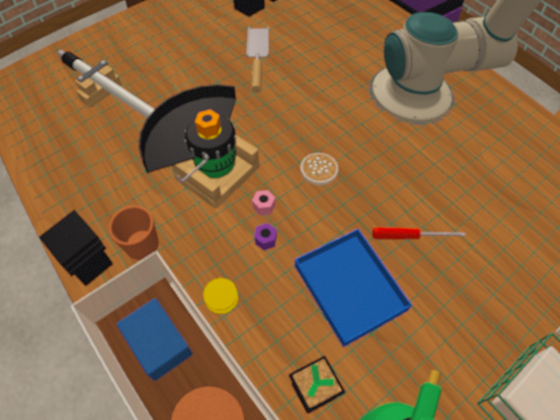

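View pics/top0.png

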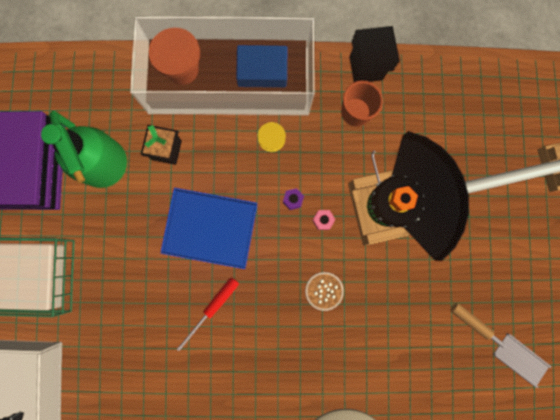

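The scene picture shows the orange knob at about (207,123) on the head and the blue tray at about (352,286). In the top picture the knob is at about (404,199) and the tray at about (209,228). Pink and purple look-alikes stand between them. I'll enlarge both next.

```bash
python3 - <<'E'
import cv2,numpy as np
a=cv2.imread("pics/scene0.png")[95:185,150:270]; b=cv2.imread("pics/top0.png")[150:250,345:465]
cv2.imwrite("pics/crop_s.png",cv2.resize(a[5:55,25:90],None,fx=12,fy=12,interpolation=cv2.INTER_CUBIC))
cv2.imwrite("pics/crop_t.png",cv2.resize(b[25:75,30:95],None,fx=12,fy=12,interpolation=cv2.INTER_CUBIC))
E
cat > h.py <<'E'
import numpy as np, cv2
def cam(n):
    d=np.load(f"{n}.npz"); return d["K"],np.array([float(d["k1"]),0,0,0]),d["R"],d["t"]
def proj(n,P):
    K,D,R,t=cam(n); return cv2.projectPoints(np.array(P,float).reshape(-1,3),cv2.Rodrigues(R)[0],t,K,D)[0].reshape(-1,2)
def ray(n,uv):
    K,D,R,t=cam(n); x=cv2.undistortPoints(np.array(uv,float).reshape(-1,1,2),K,D).reshape(-1,2)
    d=np.c_[x,np.ones(len(x))]@R; return -R.T@t,d
def atz(n,uv,z):
    c,d=ray(n,uv); return c+d*((z-c[2])/d[:,2])[:,None]
E
```

```text
(no output)
```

View pics/crop_s.png

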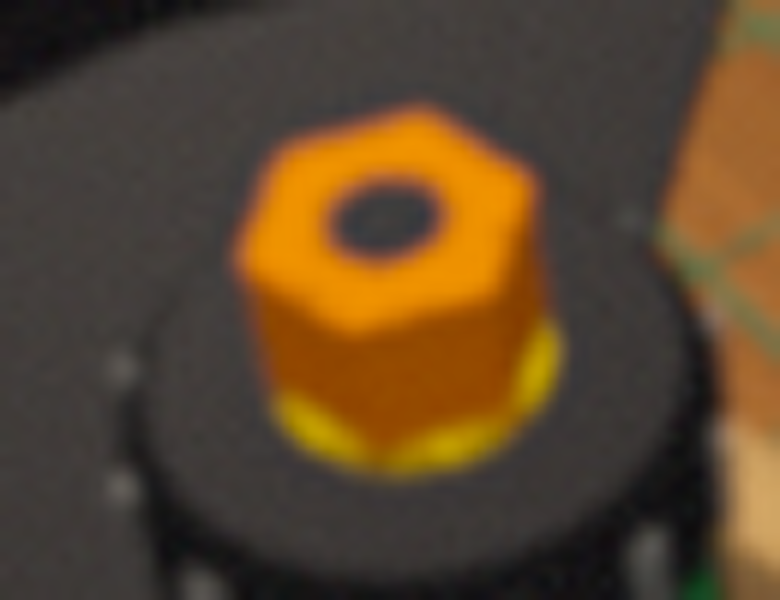

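View pics/crop_t.png

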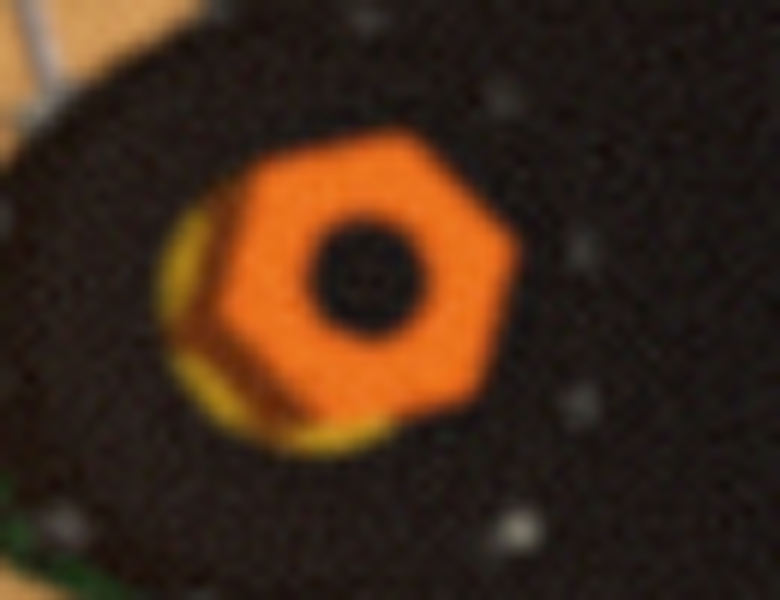

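In the top crop the hexagon corners are at (400,130), (520,245), (480,400), (318,418), (220,298) and (258,165). In the scene crop they are at (425,105), (540,185), (500,300), (355,332), (240,258) and (285,145).

Run:
```python
from h import *
from scipy.optimize import least_squares
t=(np.array([(400,130),(520,245),(480,400),(318,418),(220,298),(258,165)])+.5)/12-.5+[375,175]
s=(np.array([(425,105),(540,185),(500,300),(355,332),(240,258),(285,145)])+.5)/12-.5+[175,100]
z=.181
for n,p in(("top",t),("scene",s)):
    P=atz(n,p,z)[:,:2]; c=P.mean(0); d=P-c; a=np.degrees(np.arctan2(d[:,1],d[:,0]))
    print(n,c,"across corners",2000*np.linalg.norm(d,axis=1).mean(),"flat normal mod60",(a+30)%60)
c1,d1=ray("top",t.mean(0,keepdims=True));c2,d2=ray("scene",s.mean(0,keepdims=True))
A=np.c_[d1[0],-d2[0]];k=np.linalg.lstsq(A,c2-c1,rcond=None)[0];print("tri",c1+k[0]*d1[0],c2+k[1]*d2[0])
# tray rim corners top view
tc=np.array([(175,188),(257,204),(244,269),(162,252)])
P=atz("top",tc,.032);print(P,P.mean(0));print([np.linalg.norm(P[i]-P[i-1]) for i in range(4)])
sc=np.array([(359,230),(410,303),(346,343),(294,263)])
P=atz("scene",sc,.032);print(P,P.mean(0));print([np.linalg.norm(P[i]-P[i-1]) for i in range(4)])
for nm,p,zz in(("yellow",(271,137),.026),("pink",(324,219),.03),("purple",(293,199),.03),("clay",(362,99),.085),("dish",(325,291),.017)): print(nm,atz("top",[p],zz))
```

```text
top [ 0.56084195 -0.09022704] across corners 50.268547623879165 flat normal mod60 [15.21332624 11.54837612 12.19118478  9.62886348  8.96360981 14.07718394]
scene [ 0.55763175 -0.0905504 ] across corners 51.71454602207773 flat normal mod60 [15.0296122   9.5498032   9.25548155 14.19502486 11.00174106 10.19738851]
tri [ 0.56033495 -0.08908549  0.18445909] [ 0.55893325 -0.08775815  0.18384972]
[[0.59859847 0.38136015 0.032     ]
 [0.56378719 0.19752353 0.032     ]
 [0.41993508 0.22477765 0.032     ]
 [0.45587394 0.40603556 0.032     ]] [0.50954867 0.30242422 0.032     ]
[np.float64(0.14484187600875648), np.float64(0.1871035309692503), np.float64(0.14641111553593336), np.float64(0.1847864539428933)]
[[0.42057079 0.23047282 0.032     ]
 [0.45221012 0.40696649 0.032     ]
 [0.59794681 0.38752798 0.032     ]
 [0.57192843 0.20634148 0.032     ]] [0.51066404 0.30782719 0.032     ]
[np.float64(0.15326922544699478), np.float64(0.17930717479881117), np.float64(0.14702733475660043), np.float64(0.18304508405341594)]
yellow [[0.71901893 0.16724773 0.026     ]]
pink [[0.53128862 0.04767674 0.03      ]]
purple [[0.57585132 0.11709583 0.03      ]]
clay [[ 0.79148732 -0.03174177  0.085     ]]
dish [[0.37113728 0.04467583 0.017     ]]
```

```bash
cat >> h.py <<'E'
from scipy.spatial.transform import Rotation as Ro
def delta(target,jawdeg=None):
    from plant import monitor
    o=monitor.get_obs(); R=Ro.from_rotvec(o["tool_rot"]).as_matrix()
    j=np.degrees(np.arctan2(R[1,1],R[0,1]))
    d=R.T@(np.array(target)-o["tcp_pos"])*1000
    print("t",round(o["t"],2),"tcp",np.round(o["tcp_pos"],4),"jaw",round(j,2),"tilt",np.round(R[:,2],4),"q6",round(np.degrees(o["qpos"][5]),1),"F",np.round(o["contact_force"],1),"M",np.round(o["moment"],3),"grip",round(o["grip_width"]*85.4,1))
    print("tool offset mm",np.round(d,1), "" if jawdeg is None else f"yaw {np.radians(j-jawdeg):.3f} ({np.round((j-jawdeg)/57.29578,3)})")
E
python3 -c "
from h import *
delta((.559,-.09,.24),132)"
```

```text
t 0.1 tcp [0.1548 0.5533 0.2311] jaw 74.37 tilt [-6.0e-04 -1.5e-03 -1.0e+00] q6 -6.9 F [-0.3 -0.2  0.6] M [-0.011 -0.     0.044] grip 85.4
tool offset mm [-562.6 -510.6   -8.1] yaw -1.006 (-1.006)
```

move_arm([
  {"offset":[-15,-13.6,-4]},
  {"offset":[-31,-28,-4]},
  {"offset":[-35,-31.8,0]},
  {"offset":[-35,-31.8,0]},
  {"offset":[-35,-31.8,0]},
  {"offset":[-35,-31.8,0]},
  {"offset":[-35,-31.8,0]},
  {"offset":[-35,-31.8,0]},
  {"offset":[-35,-31.8,0]},
  {"offset":[-35,-31.8,0]},
], claw=85, force=25)

```text
invalid input at $.increments[0]: expected keys offset, yaw
```

move_arm([
  {"offset":[-35,-31.8,0]},
  {"offset":[-35,-31.8,0]},
  {"offset":[-35,-31.8,0]},
  {"offset":[-35,-31.8,0]},
  {"offset":[-35,-31.8,0]},
  {"offset":[-35,-31.8,0]},
  {"offset":[-20,-18,0]},
  {"offset":[-8,-7,0]},
])

```text
invalid input at $.increments[0]: expected keys offset, yaw
```

move_arm([
  {"yaw":-0.17},
  {"yaw":-0.17},
  {"yaw":-0.17},
  {"yaw":-0.17},
  {"yaw":-0.17},
  {"yaw":-0.156},
  {},
])

```text
invalid input at $.increments[0]: expected keys offset, yaw
```

Run:
```python
from h import *
delta((.559,-.09,.172),132)
from plant import eyes
for n in ("scene","top"):
    cv2.imwrite(f"pics/{n}1.png",eyes.read_camera(n)["image"][:,:,::-1])
```

```text
t 0.1 tcp [0.1548 0.5533 0.2311] jaw 74.37 tilt [-6.0e-04 -1.5e-03 -1.0e+00] q6 -6.9 F [-0.3 -0.2  0.6] M [-0.011 -0.     0.044] grip 85.4
tool offset mm [-562.6 -510.5   59.9] yaw -1.006 (-1.006)
```

Every row needs both keys, so I'll resend with them.

move_arm([
  {"offset":[-15,-13.6,-4],"yaw":0},
  {"offset":[-31,-28,-4],"yaw":0},
  {"offset":[-35,-31.8,0],"yaw":0},
  {"offset":[-35,-31.8,0],"yaw":0},
  {"offset":[-35,-31.8,0],"yaw":0},
  {"offset":[-35,-31.8,0],"yaw":0},
  {"offset":[-35,-31.8,0],"yaw":0},
  {"offset":[-35,-31.8,0],"yaw":0},
  {"offset":[-35,-31.8,0],"yaw":0},
  {"offset":[-35,-31.8,0],"yaw":0},
], claw=85, force=25)

```text
t: 1.45
tcp_pos: [0.3893, 0.1784, 0.2403]
tool_rot: [0.428, 3.111, -0.0]
contact_force: [1.2, 0.5, -0.3]
grip_width: 0.995
```

move_arm([
  {"offset":[-35,-31.8,0],"yaw":0},
  {"offset":[-35,-31.8,0],"yaw":0},
  {"offset":[-35,-31.8,0],"yaw":0},
  {"offset":[-35,-31.8,0],"yaw":0},
  {"offset":[-35,-31.8,0],"yaw":0},
  {"offset":[-35,-31.8,0],"yaw":0},
  {"offset":[-20,-18,0],"yaw":0},
  {"offset":[-8,-7,0],"yaw":0},
])

```text
t: 2.45
tcp_pos: [0.56, -0.0922, 0.2398]
tool_rot: [-0.43, -3.111, -0.001]
contact_force: [-1.7, -0.1, -0.1]
grip_width: 0.996
```

move_arm([
  {"offset":[0,0,0],"yaw":-0.17},
  {"offset":[0,0,0],"yaw":-0.17},
  {"offset":[0,0,0],"yaw":-0.17},
  {"offset":[0,0,0],"yaw":-0.17},
  {"offset":[0,0,0],"yaw":-0.17},
  {"offset":[0,0,0],"yaw":-0.156},
  {"offset":[0,0,0],"yaw":0},
])

```text
t: 3.32
tcp_pos: [0.5593, -0.0898, 0.2401]
tool_rot: [1.125, -2.933, -0.001]
contact_force: [0.6, 0.0, -0.5]
grip_width: 0.995
```

Run:
```python
from h import *
delta((.559,-.09,.172),132)
from plant import eyes
for n in ("scene","top"):
    cv2.imwrite(f"pics/{n}1.png",eyes.read_camera(n)["image"][:,:,::-1])
```

```text
t 3.33 tcp [ 0.5593 -0.0898  0.2401] jaw 131.98 tilt [-5.e-04  8.e-04 -1.e+00] q6 -148.2 F [ 0.6  0.  -0.5] M [0.05  0.019 0.027] grip 84.9
tool offset mm [ 0.4  0.  68.1] yaw -0.000 (-0.0)
```

Run:
```python
import cv2
a=cv2.imread("pics/scene1.png")[60:240,100:320]; b=cv2.imread("pics/top1.png")[110:290,300:520]
cv2.imwrite("pics/c1.png",cv2.hconcat([cv2.resize(a[:,20:200],(400,400),interpolation=2),cv2.resize(b[:,20:200],(400,400),interpolation=2)]))
```

```text
(no output)
```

View pics/c1.png

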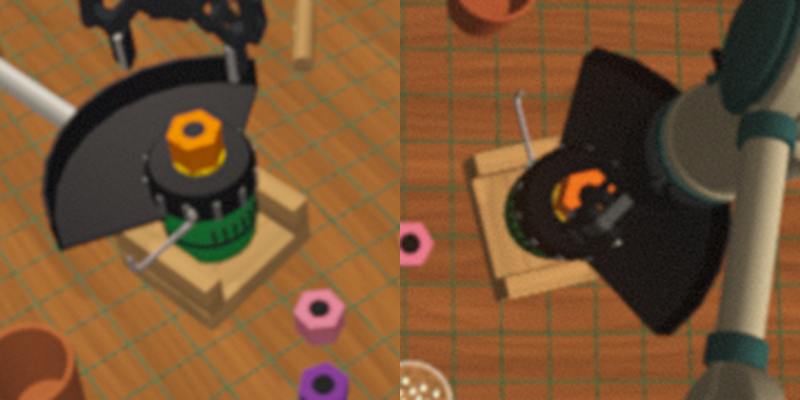

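Run:
```python
from h import *
from plant import monitor
o=monitor.get_obs();R=Ro.from_rotvec(o["tool_rot"]).as_matrix();p=o["tcp_pos"]
pts=[p]+[p+R@np.array([0,y,z]) for y in(-.0425,.0425) for z in(.022,.009)]
for n in("scene","top"):
    q=proj(n,pts);print(n,np.round(q,1))
    im=cv2.imread(f"pics/{n}1.png")
    im=cv2.resize(im,None,fx=4,fy=4,interpolation=2)
    for u in q: cv2.circle(im,(int(u[0]*4+2),int(u[1]*4+2)),4,(0,255,0),-1)
    c=(q[0]*4).astype(int);cv2.imwrite(f"pics/{n}1m.png",im[max(0,c[1]-250):c[1]+250,max(0,c[0]-300):c[0]+300])
```

```text
scene [[202.1  96.3]
 [182.6 102.4]
 [181.4  97.4]
 [225.3 107.4]
 [224.7 102.4]]
top [[415.2 193.8]
 [427.4 180.5]
 [429.9 179.3]
 [394.8 210.8]
 [396.8 210. ]]
```

View pics/scene1m.png

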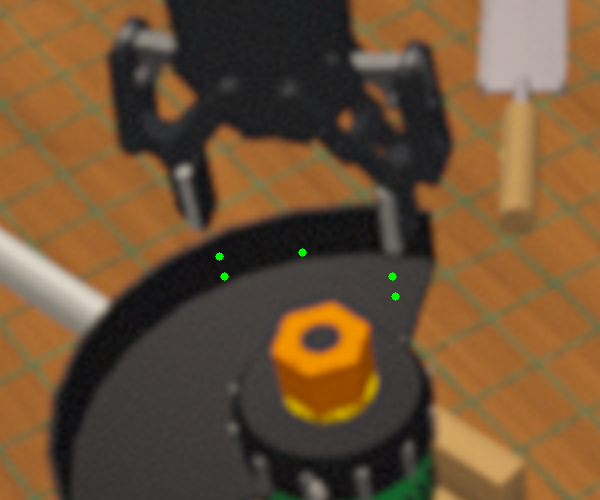

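View pics/top1m.png

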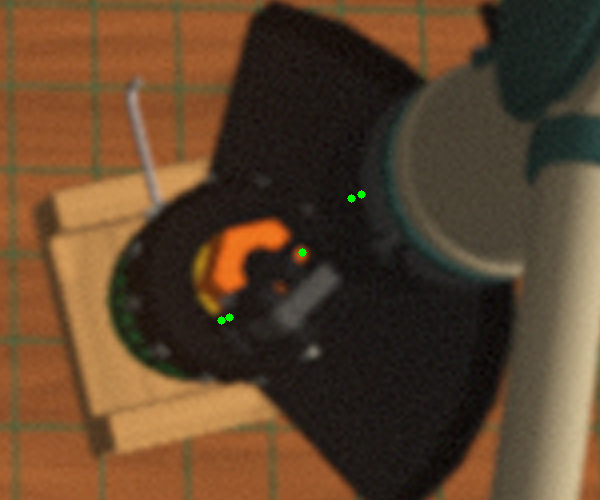

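Run:
```python
import cv2,numpy as np
im=cv2.imread("pics/top1.png")[150:250,360:480].astype(float)
im=np.clip((im/255)**0.45*255,0,255).astype(np.uint8)
cv2.imwrite("pics/top1g.png",cv2.resize(im,None,fx=6,fy=6,interpolation=2))
```

```text
(no output)
```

View pics/top1g.png

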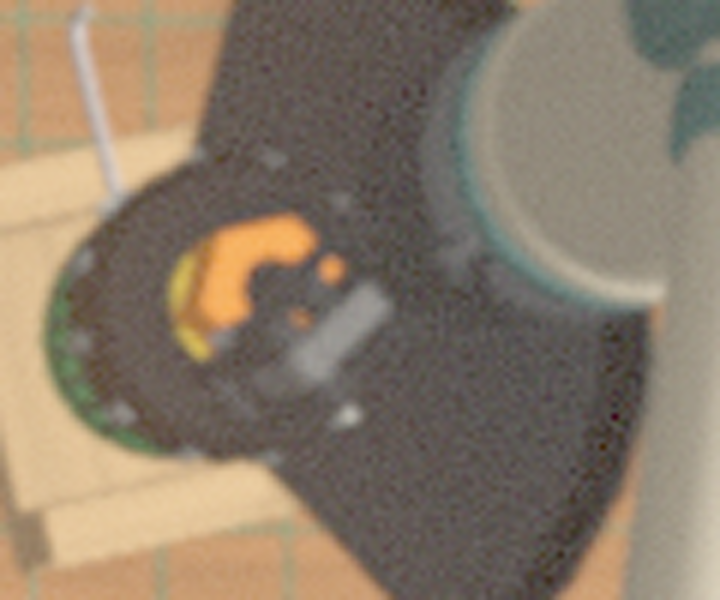

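The top picture has a finger tip near (398,211), close to the predicted (396,210). The scene picture suggests the open tips sit higher than predicted. I'll go down part-way and look again.

move_arm([
  {"offset":[0.4,0,15],"yaw":0},
  {"offset":[0,0,20],"yaw":0},
  {"offset":[0,0,10],"yaw":0},
  {"offset":[0,0,0],"yaw":0},
])

```text
t: 3.92
tcp_pos: [0.5592, -0.0911, 0.1936]
tool_rot: [1.125, -2.931, -0.003]
contact_force: [0.0, -0.3, -0.8]
grip_width: 0.998
```

```bash
cat > look.py <<'E'
import sys
from h import *
from plant import monitor,eyes
tag=sys.argv[1]
delta((.559,-.09,.172))
o=monitor.get_obs();R=Ro.from_rotvec(o["tool_rot"]).as_matrix();p=o["tcp_pos"]
w=o["grip_width"]*.0427
pts=[p]+[p+R@np.array([0,y,z]) for y in(-w,w) for z in(.022,.009)]
out=[]
for n in("scene","top"):
    im=eyes.read_camera(n)["image"][:,:,::-1].copy(); cv2.imwrite(f"pics/{n}{tag}.png",im)
    q=proj(n,pts);c=np.round(q[0]).astype(int)+[0,8]
    x0=max(0,c[0]-33);y0=max(0,c[1]-45)
    cr=im[y0:y0+90,x0:x0+66]; cr=np.clip((cr/255.)**.6*255,0,255).astype(np.uint8)
    cr=cv2.resize(cr,(396,540),interpolation=2)
    if len(sys.argv)>2:
        for u in q: cv2.circle(cr,(int((u[0]-x0+.5)*6),int((u[1]-y0+.5)*6)),3,(0,255,0),-1)
    print(n,"origin",x0,y0)
    out.append(cr)
cv2.imwrite(f"pics/c{tag}.png",cv2.hconcat(out))
E
python3 look.py 2 m
```

```text
t 3.92 tcp [ 0.5592 -0.0911  0.1936] jaw 131.98 tilt [-2.5e-03  9.0e-04 -1.0e+00] q6 -148.3 F [ 0.  -0.3 -0.8] M [0.004 0.003 0.026] grip 85.2
tool offset mm [-0.7  0.9 21.6] 
scene origin 172 77
top origin 375 161
```

View pics/c2.png

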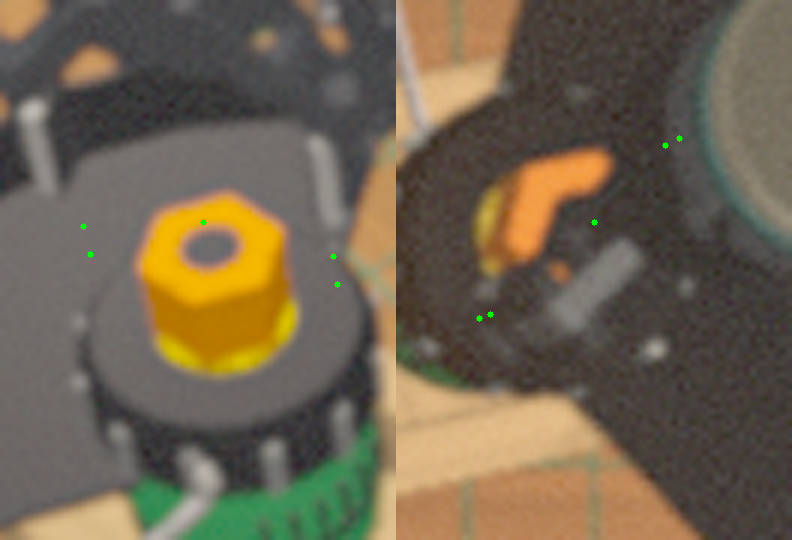

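The scene crop shows the open tips about 5 px (near 10 mm) off the prediction. I'll rise and set the jaws to about the knob's width to see where the pads really stand.

move_arm([
  {"offset":[-0.7,0.9,-20],"yaw":0},
  {"offset":[0,0,-16],"yaw":0},
  {"offset":[0,0,0],"yaw":0},
  {"offset":[0,0,0],"yaw":0},
], claw=46)

```text
t: 4.53
tcp_pos: [0.5596, -0.0902, 0.2308]
tool_rot: [1.126, -2.933, -0.0]
contact_force: [-0.1, 0.2, -1.1]
grip_width: 0.536
```

```bash
python3 look.py 3 m
```

```text
t 4.53 tcp [ 0.5596 -0.0902  0.2308] jaw 132.01 tilt [-1.e-04  1.e-04 -1.e+00] q6 -148.2 F [-0.1  0.2 -1.1] M [-0.028 -0.016 -0.022] grip 45.8
tool offset mm [ 0.3  0.5 58.8] 
scene origin 170 63
top origin 380 158
```

View pics/c3.png

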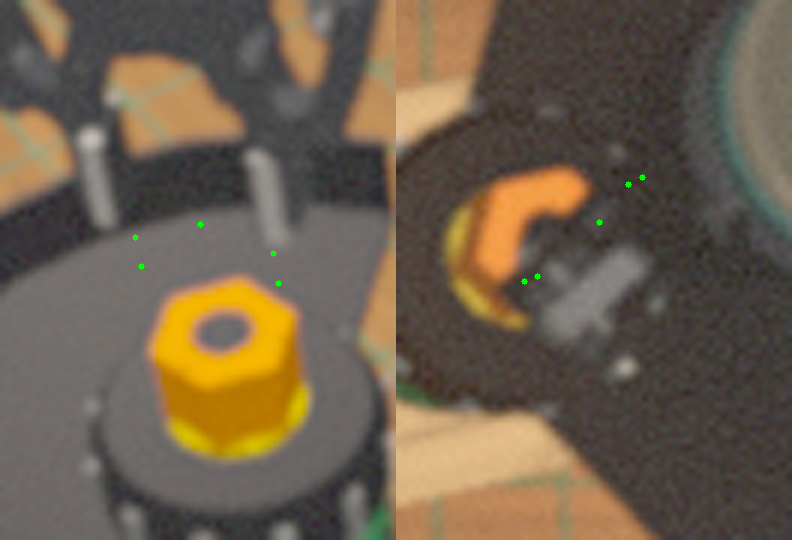

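Run:
```python
from h import *
from plant import monitor
o=monitor.get_obs();R=Ro.from_rotvec(o["tool_rot"]).as_matrix();p=o["tcp_pos"]
print("tool x",R[:,0],"y",R[:,1])
def W(a): return (p+(R@np.array(a,float).T).T)
segs=[]
# body 76 (x) x 85 (y) from z=-51 up to -150
for sx,sy in((38,42.5),):
    c=[(sx,sy),(sx,-sy),(-sx,-sy),(-sx,sy)]
    for i in range(4):
        a,b=c[i],c[(i+1)%4]
        segs.append(((*a,-51),(*b,-51),(255,255,0))); segs.append(((*a,-51),(*a,-130),(255,255,0)))
for s in(-1,1):
    for x in(-11,11):
        segs.append(((x,s*23,16),(x,s*23,-15),(0,255,0)))
    segs.append(((-11,s*23,16),(11,s*23,16),(0,255,0)))
for n in("scene","top"):
    im=cv2.imread(f"pics/{n}3.png")
    c=np.round(proj(n,[p])[0]).astype(int); x0=c[0]-50;y0=max(0,c[1]-60); 
    cr=cv2.resize(np.clip((im[y0:y0+100,x0:x0+130]/255.)**.6*255,0,255).astype(np.uint8),None,fx=6,fy=6,interpolation=2)
    for a,b,col in segs:
        q=proj(n,W([np.array(a)/1000,np.array(b)/1000])); q=((q-[x0,y0]+.5)*6).astype(int)
        cv2.line(cr,tuple(map(int,q[0])),tuple(map(int,q[1])),col,1)
    cv2.imwrite(f"pics/{n}3b.png",cr)
print(proj("scene",[(0,0,0)]),proj("top",[(0,0,0)]))
```

```text
tool x [-7.43049976e-01 -6.69235673e-01  5.88936323e-04] y [-0.66923485  0.74305007  0.00114631]
[[411.14066321  92.86226643]] [[343.97635349 456.41477827]]
```

View pics/scene3b.png

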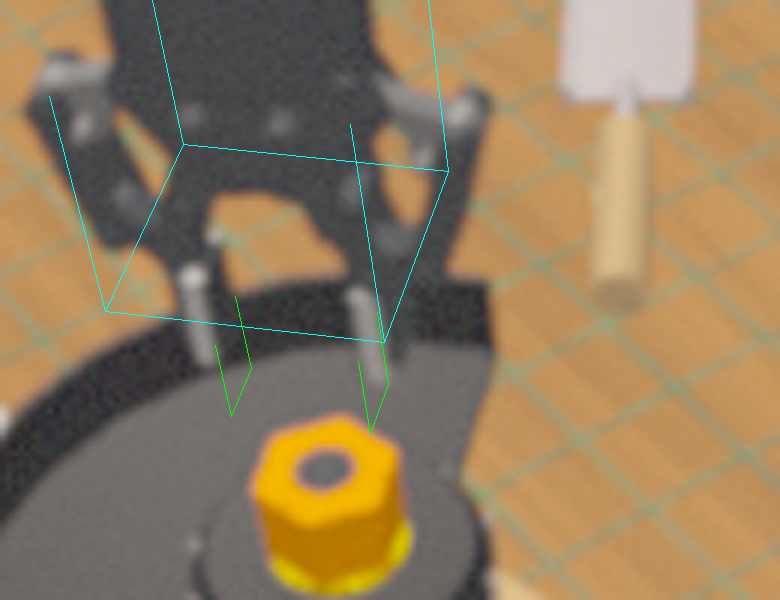

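View pics/top3b.png

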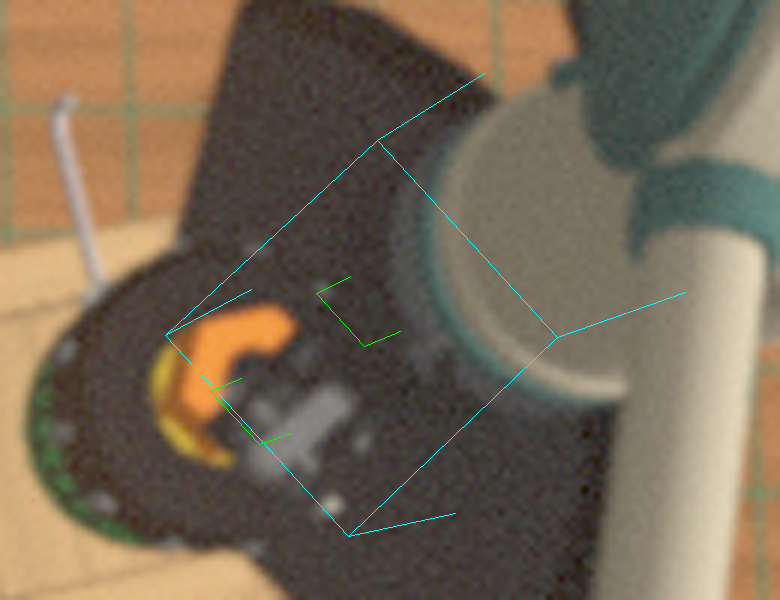

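Run:
```python
from h import *
from plant import monitor
o=monitor.get_obs();R=Ro.from_rotvec(o["tool_rot"]).as_matrix();p=o["tcp_pos"]
org={}
for n in("scene","top"):
    c=np.round(proj(n,[p])[0]).astype(int); org[n]=np.array([c[0]-50,max(0,c[1]-60)])
for nm,s,t in(("outer",(468,105),(265,460)),("inner",(385,90),(345,398)),("mid",(428,98),(302,430))):
    c1,d1=ray("scene",[(np.array(s)+.5)/6-.5+org["scene"]]);c2,d2=ray("top",[(np.array(t)+.5)/6-.5+org["top"]])
    k=np.linalg.lstsq(np.c_[d1[0],-d2[0]],c2-c1,rcond=None)[0];A=c1+k[0]*d1[0];B=c2+k[1]*d2[0]
    print(nm,(A+B)/2,"gap",np.linalg.norm(A-B)*1e3,"tool mm",R.T@((A+B)/2-p)*1e3)
```

```text
outer [ 0.51793578 -0.04174589  0.34032769] gap 0.10589122168508494 tool mm [  -1.49251948   63.75514201 -110.0071559 ]
inner [ 0.5332992  -0.06234558  0.34096903] gap 2.372977011499201 tool mm [   0.87811621   38.16754135 -110.67643681]
mid [ 0.52541704 -0.05127086  0.34077625] gap 0.9819530490284952 tool mm [  -0.6767592    51.67140611 -110.46908915]
```

The driver links triangulate to tool x ≈ 0, so the gripper's xy is right. They sit at -110 mm along the tool, about 20 mm higher than the description implies. I'll go down in stages with the jaws at 64 mm and check the height by eye and by force.

move_arm([
  {"offset":[0.3,0.5,0],"yaw":0},
  {"offset":[0,0,20],"yaw":0},
  {"offset":[0,0,20],"yaw":0},
  {"offset":[0,0,14],"yaw":0},
  {"offset":[0,0,2],"yaw":0},
  {"offset":[0,0,0],"yaw":0},
], claw=64)

```text
t: 5.38
tcp_pos: [0.5596, -0.0901, 0.1752]
tool_rot: [-1.126, 2.932, -0.0]
contact_force: [-0.8, 0.4, 0.4]
grip_width: 0.747
```

```bash
python3 look.py 4 m
```

```text
t 5.38 tcp [ 0.5596 -0.0901  0.1752] jaw 132.01 tilt [ 6.e-04 -1.e-04 -1.e+00] q6 -148.2 F [-0.8  0.4  0.4] M [0.011 0.046 0.035] grip 63.8
tool offset mm [0.3 0.5 3.2] 
scene origin 174 83
top origin 371 162
```

View pics/c4.png

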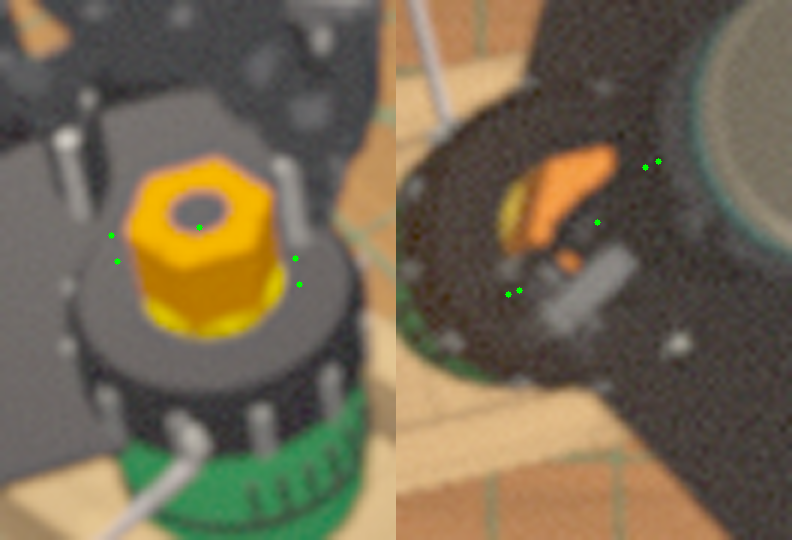

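```bash
cat > tipfit.py <<'E'
from h import *
from plant import monitor
o=monitor.get_obs();R=Ro.from_rotvec(o["tool_rot"]).as_matrix();p=o["tcp_pos"]
w=o["grip_width"]*42.7
def show(org,n="scene"):
    for x in(-11,0):
        for h in(16,9,2,-5,-12):
            q=proj(n,[p+R@np.array([x,y,h])/1000 for y in(-w-4,w+4)])
            print(x,h,"z",round(p[2]*1000-h),np.round((q-org+.5)*6).tolist())
E
python3 -c "
from tipfit import *
show((174,83))"
```

```text
-11 16 z 160 [[93.0, 271.0], [301.0, 298.0]]
-11 9 z 167 [[90.0, 257.0], [299.0, 283.0]]
-11 2 z 174 [[86.0, 242.0], [297.0, 269.0]]
-11 -5 z 181 [[83.0, 228.0], [294.0, 254.0]]
-11 -12 z 188 [[79.0, 213.0], [292.0, 239.0]]
0 16 z 160 [[102.0, 247.0], [309.0, 274.0]]
0 9 z 167 [[99.0, 233.0], [307.0, 259.0]]
0 2 z 174 [[96.0, 218.0], [305.0, 244.0]]
0 -5 z 181 [[92.0, 204.0], [303.0, 230.0]]
0 -12 z 188 [[89.0, 189.0], [301.0, 215.0]]
```

move_arm([
  {"offset":[0.3,0.5,3],"yaw":0},
  {"offset":[0,0,3],"yaw":0},
  {"offset":[0,0,2],"yaw":0},
  {"offset":[0,0,0],"yaw":0},
])

```text
t: 5.98
tcp_pos: [0.5586, -0.0898, 0.1667]
tool_rot: [1.126, -2.933, -0.001]
contact_force: [-0.4, 0.1, -0.4]
grip_width: 0.749
```

```bash
python3 look.py 5; python3 -c "
from tipfit import *
show((174,86))"
```

```text
t 5.97 tcp [ 0.5586 -0.0898  0.1667] jaw 132.01 tilt [-4.e-04  2.e-04 -1.e+00] q6 -148.2 F [-0.4  0.1 -0.4] M [-0.023  0.024 -0.082] grip 64.0
tool offset mm [-0.2 -0.4 -5.4] 
scene origin 175 86
top origin 370 163
-11 16 z 151 [[101.0, 270.0], [307.0, 297.0]]
-11 9 z 158 [[97.0, 256.0], [305.0, 282.0]]
-11 2 z 165 [[94.0, 242.0], [303.0, 268.0]]
-11 -5 z 172 [[90.0, 227.0], [301.0, 254.0]]
-11 -12 z 179 [[87.0, 213.0], [298.0, 239.0]]
0 16 z 151 [[110.0, 246.0], [315.0, 272.0]]
0 9 z 158 [[107.0, 232.0], [313.0, 258.0]]
0 2 z 165 [[103.0, 218.0], [311.0, 244.0]]
0 -5 z 172 [[100.0, 203.0], [309.0, 229.0]]
0 -12 z 179 [[96.0, 189.0], [307.0, 214.0]]
```

View pics/c5.png

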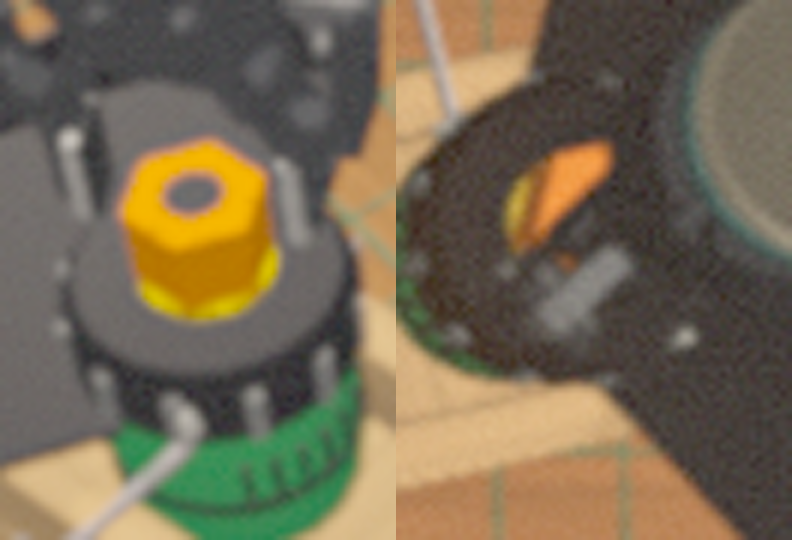

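Both tips fit a near pad edge at about z = 0.178, so the pads only reach the top of the knob. I'll close gently here to learn the centring.

move_arm([
  {"offset":[0,0,0],"yaw":0},
  {"offset":[0,0,0],"yaw":0},
  {"offset":[0,0,0],"yaw":0},
  {"offset":[0,0,0],"yaw":0},
], claw=50, force=20)

```text
t: 6.58
tcp_pos: [0.5587, -0.0899, 0.1669]
tool_rot: [-1.126, 2.933, 0.0]
contact_force: [-0.4, 0.2, 0.2]
grip_width: 0.586
```

```bash
python3 look.py 6; python3 -c "
from tipfit import *
show((174,86))"
```

```text
t 6.58 tcp [ 0.5587 -0.0899  0.1669] jaw 132.01 tilt [ 1.e-04  1.e-04 -1.e+00] q6 -148.2 F [-0.4  0.2  0.2] M [-0.035  0.01  -0.002] grip 50.1
tool offset mm [-0.1 -0.3 -5.1] 
scene origin 175 86
top origin 370 163
-11 16 z 151 [[120.0, 273.0], [287.0, 294.0]]
-11 9 z 158 [[117.0, 259.0], [285.0, 280.0]]
-11 2 z 165 [[114.0, 244.0], [282.0, 265.0]]
-11 -5 z 172 [[110.0, 230.0], [280.0, 251.0]]
-11 -12 z 179 [[107.0, 215.0], [278.0, 236.0]]
0 16 z 151 [[129.0, 249.0], [295.0, 270.0]]
0 9 z 158 [[126.0, 235.0], [293.0, 256.0]]
0 2 z 165 [[123.0, 220.0], [291.0, 241.0]]
0 -5 z 172 [[120.0, 206.0], [288.0, 227.0]]
0 -12 z 179 [[116.0, 191.0], [286.0, 212.0]]
```

View pics/c6.png

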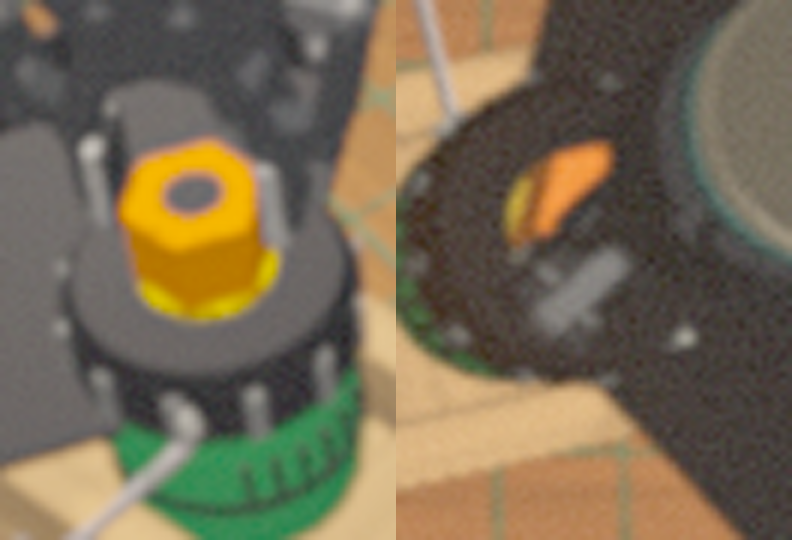

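move_arm([
  {"offset":[0,0,0],"yaw":0},
  {"offset":[0,0,0],"yaw":0},
  {"offset":[0,0,0],"yaw":0},
], claw=43.5)

```text
t: 7.05
tcp_pos: [0.5587, -0.0899, 0.1669]
tool_rot: [-1.126, 2.933, -0.0]
contact_force: [0.4, -0.2, 0.9]
grip_width: 0.508
```

```bash
python3 -c "
from h import *
delta((.559,-.09,.15),132)"
```

```text
t 7.05 tcp [ 0.5587 -0.0899  0.1669] jaw 132.01 tilt [ 1.e-04  0.e+00 -1.e+00] q6 -148.2 F [ 0.4 -0.2  0.9] M [-0.031 -0.052 -0.011] grip 43.4
tool offset mm [-0.1 -0.3 16.9] yaw 0.000 (0.0)
```

move_arm([
  {"offset":[0,0,0],"yaw":0},
  {"offset":[0,0,0],"yaw":0},
], claw=38)

```text
t: 7.3
tcp_pos: [0.5591, -0.0903, 0.1671]
tool_rot: [-1.126, 2.932, -0.002]
contact_force: [0.8, -1.6, 2.1]
grip_width: 0.486
```

```bash
python3 look.py 7
```

```text
t 7.3 tcp [ 0.5591 -0.0903  0.1671] jaw 132.01 tilt [ 9.e-04 -7.e-04 -1.e+00] q6 -148.2 F [ 0.8 -1.6  2.1] M [-0.231 -0.07   0.048] grip 41.5
tool offset mm [-0.1  0.2 -4.9] 
scene origin 174 86
top origin 370 162
```

View pics/c7.png

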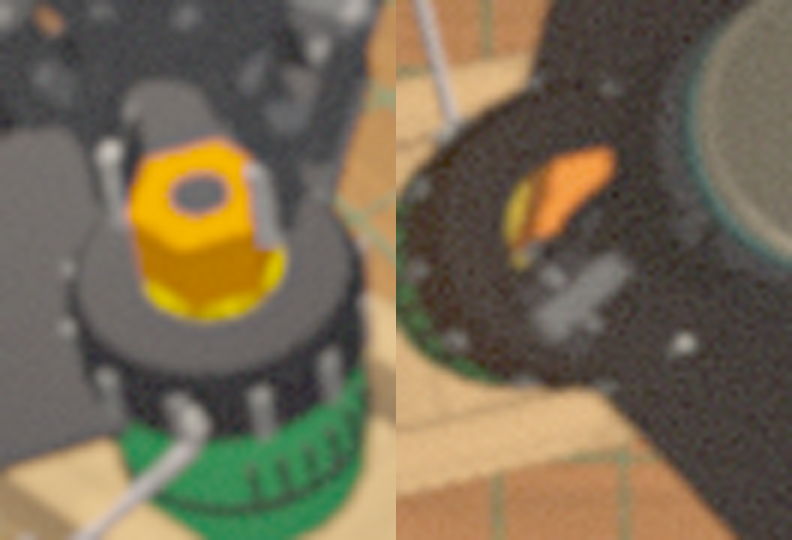

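```bash
python3 - <<'E'
from h import *
n=np.radians(132);nx=np.array([np.cos(n),np.sin(n)]);tx=np.array([np.cos(n+np.pi/2),np.sin(n+np.pi/2)])
c=np.array([.559,-.09])
for s in(1,-1):
  for x in(-12.1,0,12.1):
    for z in(.181,.165,.149):
      P=np.r_[c+s*nx*.021+tx*x/1000,z]; print(s,x,z,np.round((proj("scene",[P])[0]-[174,86]+.5)*6))
E
python3 -c "
import cv2
a=cv2.imread('pics/scene7.png')[105:140,190:230];cv2.imwrite('pics/z7.png',cv2.resize(a,None,fx=16,fy=16,interpolation=2))"
```

```text
1 -12.1 0.181 [251. 231.]
1 -12.1 0.165 [257. 265.]
1 -12.1 0.149 [262. 297.]
1 0 0.181 [261. 205.]
1 0 0.165 [266. 238.]
1 0 0.149 [271. 271.]
1 12.1 0.181 [270. 178.]
1 12.1 0.165 [275. 212.]
1 12.1 0.149 [280. 245.]
-1 -12.1 0.181 [127. 216.]
-1 -12.1 0.165 [135. 249.]
-1 -12.1 0.149 [142. 282.]
-1 0 0.181 [138. 190.]
-1 0 0.165 [145. 223.]
-1 0 0.149 [152. 256.]
-1 12.1 0.181 [148. 163.]
-1 12.1 0.165 [155. 197.]
-1 12.1 0.149 [162. 230.]
```

View pics/z7.png

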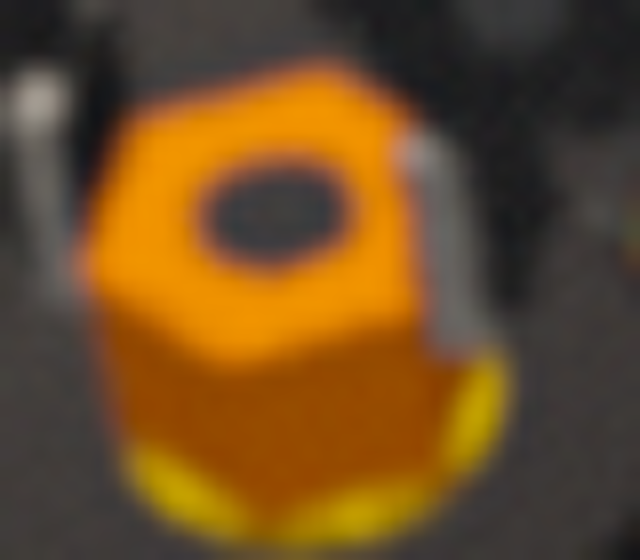

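The enlarged crop shows both pad tips only about 5–6 mm below the knob's top edge, with the knob side and yellow washer visible below the right tip at (460,350). I'll open a little, go down 18 mm in checked steps and grip again.

move_arm([
  {"offset":[0,0,0],"yaw":0},
  {"offset":[0,0,0],"yaw":0},
  {"offset":[0,0,3],"yaw":0},
  {"offset":[0,0,3],"yaw":0},
  {"offset":[0,0,0],"yaw":0},
], claw=54)

```text
t: 8.02
tcp_pos: [0.5584, -0.0897, 0.1604]
tool_rot: [1.126, -2.932, -0.001]
contact_force: [0.4, 0.2, -1.0]
grip_width: 0.632
```

move_arm([
  {"offset":[0,0,3],"yaw":0},
  {"offset":[0,0,3],"yaw":0},
  {"offset":[0,0,0],"yaw":0},
])

```text
t: 8.4
tcp_pos: [0.5585, -0.0898, 0.1545]
tool_rot: [1.126, -2.932, -0.001]
contact_force: [-0.2, 0.5, 0.4]
grip_width: 0.632
```

```bash
python3 look.py 8;python3 -c "
import cv2
a=cv2.imread('pics/scene8.png')[105:140,190:230];cv2.imwrite('pics/z8.png',cv2.resize(a,None,fx=16,fy=16,interpolation=2))"
```

```text
t 8.4 tcp [ 0.5585 -0.0898  0.1545] jaw 132.01 tilt [-6.e-04  3.e-04 -1.e+00] q6 -148.2 F [-0.2  0.5  0.4] M [ 0.085 -0.021 -0.04 ] grip 54.0
tool offset mm [ -0.2  -0.5 -17.5] 
scene origin 176 90
top origin 368 163
```

View pics/z8.png

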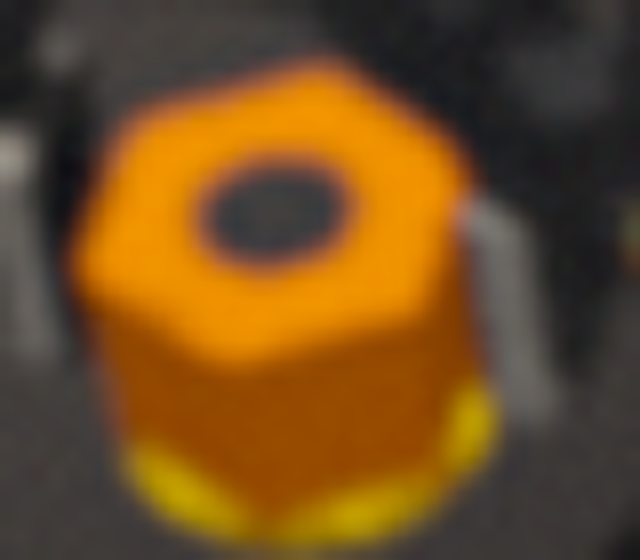

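There is no contact, although the described tip position would already be below the head's face. So the pictures were right. I'll go 5 mm further down and close.

move_arm([
  {"offset":[-0.2,-0.5,3],"yaw":0},
  {"offset":[0,0,2],"yaw":0},
  {"offset":[0,0,0],"yaw":0},
])

```text
t: 8.88
tcp_pos: [0.559, -0.09, 0.1496]
tool_rot: [1.126, -2.933, -0.001]
contact_force: [-0.5, -0.6, 1.3]
grip_width: 0.633
```

move_arm([
  {"offset":[0,0,0],"yaw":0},
  {"offset":[0,0,0],"yaw":0},
  {"offset":[0,0,0],"yaw":0},
], claw=38, force=30)

```text
t: 9.25
tcp_pos: [0.5592, -0.0902, 0.15]
tool_rot: [-1.126, 2.933, -0.0]
contact_force: [-0.4, -0.6, 0.9]
grip_width: 0.489
```

```bash
python3 look.py 9;python3 -c "
import cv2
a=cv2.imread('pics/scene9.png')[105:140,190:230];cv2.imwrite('pics/z9.png',cv2.resize(a,None,fx=16,fy=16,interpolation=2))"
```

```text
t 9.25 tcp [ 0.5592 -0.0902  0.15  ] jaw 132.01 tilt [ 2.e-04 -1.e-04 -1.e+00] q6 -148.2 F [-0.4 -0.6  0.9] M [-0.114  0.066 -0.003] grip 41.7
tool offset mm [  0.    0.3 -22. ] 
scene origin 176 92
top origin 367 163
```

View pics/z9.png

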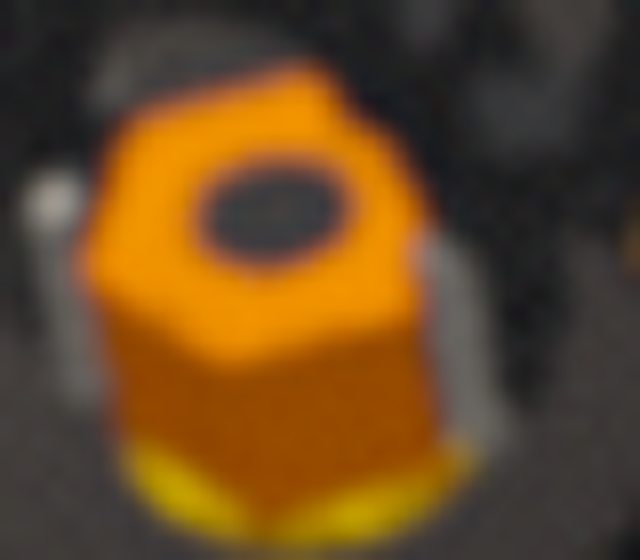

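The pads now lie along the flats and reach nearly to the knob's foot, with the opening at 41.7 mm. I'll feel clockwise first, a little.

move_arm([
  {"offset":[0,0,0],"yaw":0.02},
  {"offset":[0,0,0],"yaw":0.02},
  {"offset":[0,0,0],"yaw":0},
])

```text
t: 9.72
tcp_pos: [0.5593, -0.0902, 0.15]
tool_rot: [-1.067, 2.955, -0.0]
contact_force: [0.6, -0.5, 1.0]
grip_width: 0.484
```

```bash
cat > st.py <<'E'
from h import *
delta((.559,-.09,.15),132)
E
python3 st.py
```

```text
t 9.72 tcp [ 0.5593 -0.0902  0.15  ] jaw 129.72 tilt [ 2.e-04 -3.e-04 -1.e+00] q6 -145.9 F [ 0.6 -0.5  1. ] M [-0.142  0.026  0.266] grip 41.3
tool offset mm [ 0.1  0.3 -0. ] yaw -0.040 (-0.04)
```

move_arm([
  {"offset":[0,0,0],"yaw":0.02},
  {"offset":[0,0,0],"yaw":0.01},
  {"offset":[0,0,0],"yaw":0},
])

```text
t: 10.1
tcp_pos: [0.5593, -0.0902, 0.15]
tool_rot: [-1.023, 2.97, -0.0]
contact_force: [0.0, -1.8, 1.3]
grip_width: 0.486
```

```bash
python3 st.py
```

```text
t 10.1 tcp [ 0.5593 -0.0902  0.15  ] jaw 128.0 tilt [ 2.e-04 -2.e-04 -1.e+00] q6 -144.2 F [ 0.  -1.8  1.3] M [-0.253  0.052  0.27 ] grip 41.5
tool offset mm [ 0.1  0.3 -0. ] yaw -0.070 (-0.07)
```

move_arm([
  {"offset":[0,0,0],"yaw":-0.035},
  {"offset":[0,0,0],"yaw":-0.035},
  {"offset":[0,0,0],"yaw":-0.02},
  {"offset":[0,0,0],"yaw":-0.02},
  {"offset":[0,0,0],"yaw":0},
])

```text
t: 10.72
tcp_pos: [0.5593, -0.0902, 0.15]
tool_rot: [-1.184, 2.91, -0.0]
contact_force: [-0.9, -2.2, 2.1]
grip_width: 0.488
```

```bash
python3 st.py
```

```text
t 10.72 tcp [ 0.5593 -0.0902  0.15  ] jaw 134.29 tilt [ 3.e-04  0.e+00 -1.e+00] q6 -150.5 F [-0.9 -2.2  2.1] M [-0.312  0.073 -0.336] grip 41.6
tool offset mm [ 0.1  0.3 -0. ] yaw 0.040 (0.04)
```

move_arm([
  {"offset":[0,0,0],"yaw":-0.02},
  {"offset":[0,0,0],"yaw":-0.01},
  {"offset":[0,0,0],"yaw":0},
])

```text
t: 11.1
tcp_pos: [0.5593, -0.0901, 0.15]
tool_rot: [-1.228, 2.891, -0.0]
contact_force: [0.1, -1.7, 2.9]
grip_width: 0.493
```

```bash
python3 st.py
```

```text
t 11.1 tcp [ 0.5593 -0.0901  0.15  ] jaw 136.02 tilt [ 3.e-04 -0.e+00 -1.e+00] q6 -152.2 F [ 0.1 -1.7  2.9] M [-0.345 -0.013 -0.41 ] grip 42.1
tool offset mm [ 0.1  0.3 -0. ] yaw 0.070 (0.07)
```

Clockwise levelled off at about 0.27 N m. Anticlockwise kept rising to 0.41 N m, with the jaws starting to spread. I'll confirm clockwise a little further.

move_arm([
  {"offset":[0,0,0],"yaw":0.05},
  {"offset":[0,0,0],"yaw":0.05},
  {"offset":[0,0,0],"yaw":0.04},
  {"offset":[0,0,0],"yaw":0},
])

```text
t: 11.6
tcp_pos: [0.5592, -0.0901, 0.15]
tool_rot: [-1.026, 2.969, -0.0]
contact_force: [0.3, -0.8, 2.1]
grip_width: 0.489
```

```bash
python3 st.py
```

```text
t 11.6 tcp [ 0.5592 -0.0901  0.15  ] jaw 128.11 tilt [ 1.e-04 -3.e-04 -1.e+00] q6 -144.3 F [ 0.3 -0.8  2.1] M [-0.341  0.008  0.256] grip 41.8
tool offset mm [ 0.1  0.2 -0. ] yaw -0.068 (-0.068)
```

move_arm([
  {"offset":[0,0,0],"yaw":0.02},
  {"offset":[0,0,0],"yaw":0.01},
  {"offset":[0,0,0],"yaw":0},
])

```text
t: 11.98
tcp_pos: [0.5592, -0.09, 0.15]
tool_rot: [-0.979, 2.985, 0.0]
contact_force: [0.3, -1.6, 3.0]
grip_width: 0.488
```

```bash
python3 st.py
```

```text
t 11.97 tcp [ 0.5592 -0.09    0.15  ] jaw 126.3 tilt [ 2.e-04  1.e-04 -1.e+00] q6 -142.5 F [ 0.3 -1.6  3. ] M [-0.208 -0.014  0.344] grip 41.7
tool offset mm [ 0.2  0.2 -0. ] yaw -0.100 (-0.1)
```

move_arm([
  {"offset":[0,0,-0.2],"yaw":0.03},
  {"offset":[0,0,-0.1],"yaw":0.03},
  {"offset":[0,0,0],"yaw":0},
  {"offset":[0,0,0],"yaw":0},
])

```text
t: 12.48
tcp_pos: [0.5592, -0.0899, 0.1501]
tool_rot: [-0.888, 3.013, 0.001]
contact_force: [-0.9, -0.6, 1.9]
grip_width: 0.486
```

```bash
python3 look.py 10; python3 -c "
import cv2
a=cv2.imread('pics/scene10.png')[105:140,190:230];cv2.imwrite('pics/z10.png',cv2.resize(a,None,fx=16,fy=16,interpolation=2))"
```

```text
t 12.47 tcp [ 0.5592 -0.0899  0.1501] jaw 122.84 tilt [ 1.e-04  5.e-04 -1.e+00] q6 -139.0 F [-0.9 -0.6  1.9] M [-0.105 -0.124  0.247] grip 41.5
tool offset mm [  0.3   0.  -21.9] 
scene origin 176 92
top origin 367 163
```

View pics/z10.png

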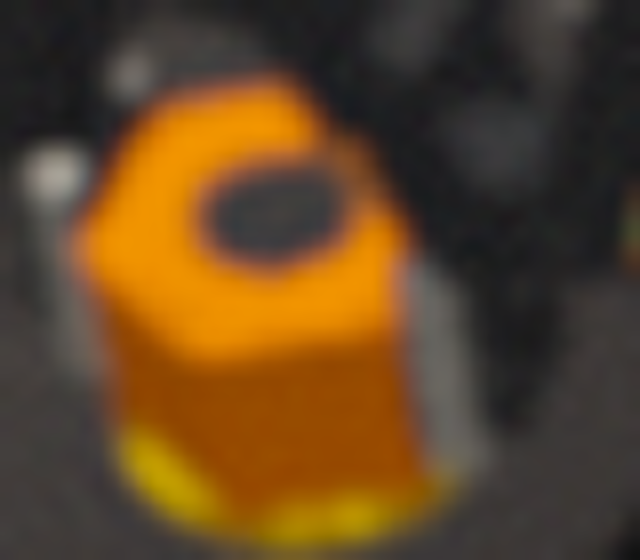

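The knob's front-left corner moved with the pads, from (230,365) to (205,360), and the torque stayed flat at 0.25 N m. So clockwise unscrews it. I'll continue, rising 2.55 mm per rad.

move_arm([
  {"offset":[0,0,-0.3],"yaw":0.1},
  {"offset":[0,0,-0.3],"yaw":0.12},
  {"offset":[0,0,-0.3],"yaw":0.12},
  {"offset":[0,0,-0.3],"yaw":0.12},
  {"offset":[0,0,-0.3],"yaw":0.12},
  {"offset":[0,0,0],"yaw":0},
])

```text
t: 13.32
tcp_pos: [0.5594, -0.0893, 0.1517]
tool_rot: [0.01, 3.141, 0.003]
contact_force: [1.8, 3.5, 1.8]
grip_width: 0.487
```

```bash
python3 st.py
```

```text
t 13.32 tcp [ 0.5594 -0.0893  0.1517] jaw 89.64 tilt [ 5.0e-04  1.7e-03 -1.0e+00] q6 -105.9 F [1.8 3.5 1.8] M [ 0.368 -0.16   0.07 ] grip 41.6
tool offset mm [ 0.4 -0.7  1.7] yaw -0.739 (-0.739)
```

move_arm([
  {"offset":[0,0,-0.5],"yaw":0.15},
  {"offset":[0,0,-0.4],"yaw":0.16},
  {"offset":[0,0,-0.4],"yaw":0.16},
  {"offset":[0,0,-0.4],"yaw":0.16},
  {"offset":[0,0,-0.4],"yaw":0.16},
  {"offset":[0,0,-0.4],"yaw":0.16},
  {"offset":[0,0,0],"yaw":0},
])

```text
t: 14.2
tcp_pos: [0.5585, -0.0899, 0.1532]
tool_rot: [-1.441, -2.789, 0.0]
contact_force: [0.2, 1.1, -2.4]
grip_width: 0.488
```

```bash
python3 st.py
```

```text
t 14.2 tcp [ 0.5585 -0.0899  0.1532] jaw 35.34 tilt [-2.e-03  8.e-04 -1.e+00] q6 -51.5 F [ 0.2  1.1 -2.4] M [ 0.079 -0.081  0.012] grip 41.7
tool offset mm [-0.4  0.4  3.2] yaw -1.687 (-1.687)
```

move_arm([
  {"offset":[0,0,-0.4],"yaw":0.16},
  {"offset":[0,0,-0.4],"yaw":0.16},
  {"offset":[0,0,-0.4],"yaw":0.16},
  {"offset":[0,0,-0.4],"yaw":0.16},
  {"offset":[0,0,-0.4],"yaw":0.16},
  {"offset":[0,0,-0.4],"yaw":0.16},
  {"offset":[0,0,0],"yaw":0},
])

```text
t: 15.08
tcp_pos: [0.5587, -0.0899, 0.1558]
tool_rot: [-2.565, -1.811, 0.001]
contact_force: [1.5, 0.1, -3.4]
grip_width: 0.49
```

```bash
python3 st.py
```

```text
t 15.07 tcp [ 0.5587 -0.0899  0.1558] jaw -19.57 tilt [-1.4e-03  7.0e-04 -1.0e+00] q6 3.4 F [ 1.5  0.1 -3.4] M [ 0.073 -0.239  0.007] grip 41.8
tool offset mm [-0.   0.3  5.8] yaw -2.645 (-2.645)
```

move_arm([
  {"offset":[0,0,-0.4],"yaw":0.16},
  {"offset":[0,0,-0.4],"yaw":0.16},
  {"offset":[0,0,-0.4],"yaw":0.16},
  {"offset":[0,0,-0.4],"yaw":0.16},
  {"offset":[0,0,-0.4],"yaw":0.16},
  {"offset":[0,0,-0.4],"yaw":0.16},
  {"offset":[0,0,0],"yaw":0},
])

```text
t: 15.95
tcp_pos: [0.5587, -0.09, 0.1584]
tool_rot: [-3.112, -0.423, 0.002]
contact_force: [1.1, 0.4, -4.5]
grip_width: 0.491
```

```bash
python3 st.py
```

```text
t 15.95 tcp [ 0.5587 -0.09    0.1584] jaw -74.53 tilt [-1.2e-03  5.0e-04 -1.0e+00] q6 58.3 F [ 1.1  0.4 -4.5] M [ 0.026 -0.154 -0.008] grip 41.9
tool offset mm [0.3 0.1 8.4] yaw -3.605 (-3.605)
```

move_arm([
  {"offset":[0,0,-0.3],"yaw":0.16},
  {"offset":[0,0,-0.4],"yaw":0.16},
  {"offset":[0,0,-0.4],"yaw":0.16},
  {"offset":[0,0,-0.4],"yaw":0.16},
  {"offset":[0,0,-0.4],"yaw":0.16},
  {"offset":[0,0,0],"yaw":0},
])

```text
t: 16.7
tcp_pos: [0.5591, -0.0903, 0.1612]
tool_rot: [3.032, -0.822, 0.0]
contact_force: [-0.4, -0.5, -0.9]
grip_width: 0.487
```

```bash
python3 st.py
```

```text
t 16.7 tcp [ 0.5591 -0.0903  0.1612] jaw -120.32 tilt [ 1.e-04 -2.e-04 -1.e+00] q6 104.1 F [-0.4 -0.5 -0.9] M [ 0.011  0.04  -0.017] grip 41.6
tool offset mm [-0.2 -0.2 11.2] yaw -4.404 (-4.404)
```

move_arm([
  {"offset":[0,0,-1],"yaw":0.1},
  {"offset":[0,0,-1],"yaw":0.1},
  {"offset":[0,0,0],"yaw":0},
])

```text
t: 17.08
tcp_pos: [0.5592, -0.0902, 0.1631]
tool_rot: [2.935, -1.121, 0.0]
contact_force: [-1.0, -0.0, -0.0]
grip_width: 0.49
```

```bash
python3 look.py 11
```

```text
t 17.07 tcp [ 0.5592 -0.0902  0.1631] jaw -131.81 tilt [ 1.e-04 -1.e-04 -1.e+00] q6 115.6 F [-1. -0. -0.] M [ 0.019 -0.057 -0.01 ] grip 41.8
tool offset mm [-0.2 -0.  -8.9] 
scene origin 175 88
top origin 369 163
```

View pics/c11.png

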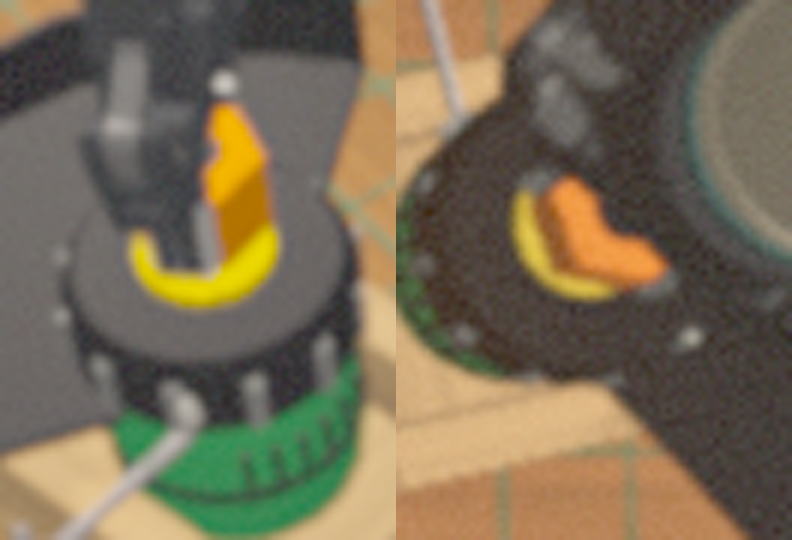

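The forces dropped to zero and the knob stands clear of the washer, so it is free. I'll lift it straight up, slowly at first.

move_arm([
  {"offset":[0,0,-2],"yaw":0},
  {"offset":[0,0,-2],"yaw":0},
  {"offset":[0,0,-3],"yaw":0},
  {"offset":[0,0,0],"yaw":0},
])

```text
t: 17.68
tcp_pos: [0.5594, -0.0902, 0.1703]
tool_rot: [-2.932, 1.128, -0.001]
contact_force: [0.3, 0.2, -0.1]
grip_width: 0.488
```

```bash
python3 st.py
```

```text
t 17.68 tcp [ 0.5594 -0.0902  0.1703] jaw -132.1 tilt [ 8.e-04 -2.e-04 -1.e+00] q6 115.9 F [ 0.3  0.2 -0.1] M [0.034 0.011 0.004] grip 41.7
tool offset mm [-0.4  0.2 20.3] yaw -4.609 (-4.609)
```

move_arm([
  {"offset":[0,0,-8],"yaw":0},
  {"offset":[0,0,-15],"yaw":0},
  {"offset":[0,0,-20],"yaw":0},
  {"offset":[0,0,-10],"yaw":0},
  {"offset":[0,0,0],"yaw":0},
])

```text
t: 18.3
tcp_pos: [0.5598, -0.0902, 0.2241]
tool_rot: [-2.931, 1.129, -0.004]
contact_force: [0.4, 0.4, -0.7]
grip_width: 0.49
```

```bash
python3 look.py 12; python3 -c "
from h import *
delta((.51,.305,.215),-108)"
```

```text
t 18.3 tcp [ 0.5598 -0.0902  0.2241] jaw -132.12 tilt [ 2.4e-03 -6.0e-04 -1.0e+00] q6 115.9 F [ 0.4  0.4 -0.7] M [-0.002 -0.03  -0.015] grip 41.8
tool offset mm [-0.8  0.4 52.1] 
scene origin 170 66
top origin 379 158
t 18.4 tcp [ 0.5589 -0.09    0.2226] jaw -132.13 tilt [-6.e-04  3.e-04 -1.e+00] q6 115.9 F [-0.4  0.3 -0.6] M [-0.077  0.014  0.005] grip 41.6
tool offset mm [-301.2 -260.2    7.7] yaw -0.421 (-0.421)
```

View pics/c12.png

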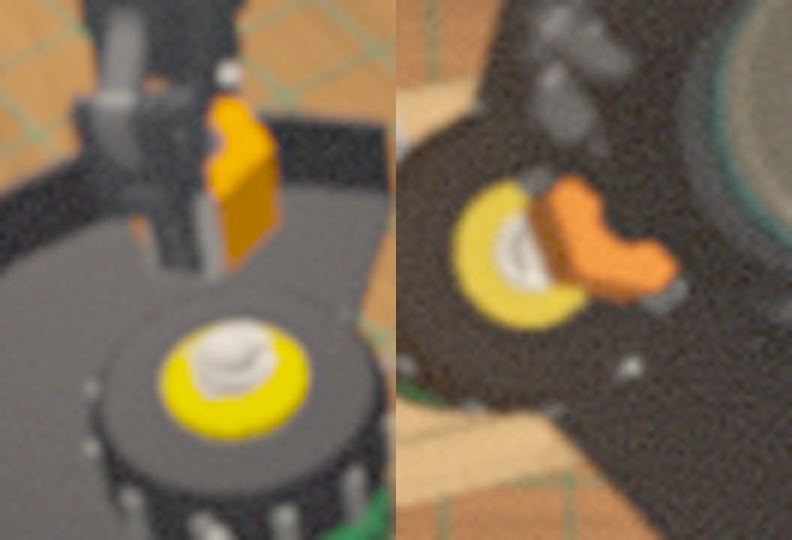

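The knob is clear of the boss, which is the white thread now visible at (235,355). I'll turn so the jaws lie along the tray's long side, then move across.

move_arm([
  {"offset":[0,0,0],"yaw":-0.13},
  {"offset":[0,0,0],"yaw":-0.14},
  {"offset":[0,0,0],"yaw":-0.14},
  {"offset":[0,0,0],"yaw":-0.14},
  {"offset":[0,0,0],"yaw":0},
])

```text
t: 19.02
tcp_pos: [0.5587, -0.0899, 0.222]
tool_rot: [-3.127, 0.293, 0.003]
contact_force: [0.7, 0.3, -1.4]
grip_width: 0.486
```

```bash
python3 -c "
from h import *
delta((.51,.305,.215))"
```

```text
t 19.02 tcp [ 0.5587 -0.0899  0.222 ] jaw -100.71 tilt [-1.7e-03  6.0e-04 -1.0e+00] q6 84.5 F [ 0.7  0.3 -1.4] M [-0.035  0.039 -0.025] grip 41.5
tool offset mm [-121.2 -379.     7.3]
```

move_arm([
  {"offset":[-5,-15,0],"yaw":0},
  {"offset":[-10,-32,0],"yaw":0},
  {"offset":[-13,-40,0],"yaw":0},
  {"offset":[-13,-42,0],"yaw":0},
  {"offset":[-14,-42,0],"yaw":0},
  {"offset":[-14,-42,0],"yaw":0},
  {"offset":[-14,-42,0],"yaw":0},
  {"offset":[-14,-42,0],"yaw":0},
  {"offset":[-13,-42,0],"yaw":0},
  {"offset":[-8,-28,0],"yaw":0},
])

```text
t: 20.27
tcp_pos: [0.5092, 0.2952, 0.2228]
tool_rot: [-3.127, 0.29, 0.001]
contact_force: [-0.4, -0.4, -0.8]
grip_width: 0.492
```

move_arm([
  {"offset":[-3,-12,0],"yaw":0},
  {"offset":[0,0,20],"yaw":0},
  {"offset":[0,0,35],"yaw":0},
  {"offset":[0,0,40],"yaw":0},
  {"offset":[0,0,35],"yaw":0},
  {"offset":[0,0,20],"yaw":0},
  {"offset":[0,0,0],"yaw":0},
])

```text
t: 21.15
tcp_pos: [0.5086, 0.3036, 0.0713]
tool_rot: [3.126, -0.292, -0.006]
contact_force: [-0.1, -0.2, -0.5]
grip_width: 0.49
```

Run:
```python
from h import *
from plant import eyes
delta((.51,.305,.006))
a=eyes.read_camera("scene")["image"][:,:,::-1][200:360,260:430];b=eyes.read_camera("top")["image"][:,:,::-1][150:310,130:300]
cv2.imwrite("pics/c13.png",cv2.hconcat([cv2.resize(a,(400,376),interpolation=2),cv2.resize(b,(400,376),interpolation=2)]))
```

```text
t 21.15 tcp [0.5086 0.3036 0.0713] jaw -100.68 tilt [-0.004 -0.002 -1.   ] q6 124.8 F [-0.1 -0.2 -0.5] M [ 0.    -0.042  0.012] grip 41.8
tool offset mm [ 1.4 -1.8 65.3]
```

View pics/c13.png

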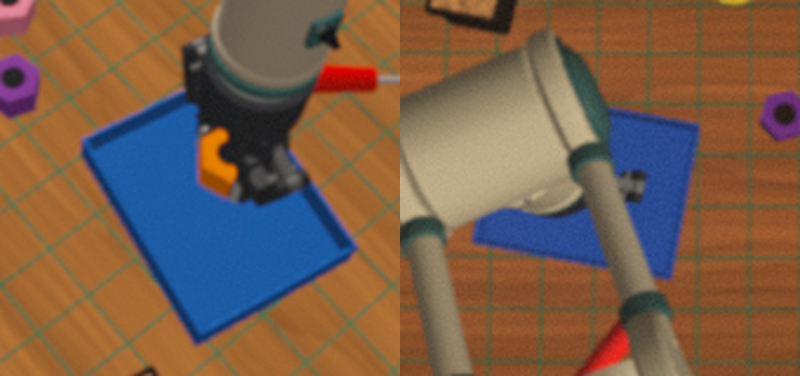

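The knob is over the tray. I'll lower to near the floor, then step down until it touches.

move_arm([
  {"offset":[0,0,15],"yaw":0},
  {"offset":[0,0,20],"yaw":0},
  {"offset":[0,0,14],"yaw":0},
  {"offset":[0,0,6],"yaw":0},
  {"offset":[0,0,0],"yaw":0},
])

```text
t: 21.88
tcp_pos: [0.51, 0.3047, 0.0176]
tool_rot: [3.128, -0.291, -0.001]
contact_force: [0.1, -0.2, -0.8]
grip_width: 0.489
```

move_arm([
  {"offset":[0,0,2],"yaw":0},
  {"offset":[0,0,1],"yaw":0},
  {"offset":[0,0,0],"yaw":0},
])

```text
t: 22.25
tcp_pos: [0.5102, 0.3048, 0.0152]
tool_rot: [-3.128, 0.29, -0.001]
contact_force: [-0.4, -0.6, 0.1]
grip_width: 0.486
```

move_arm([
  {"offset":[0,0,1.5],"yaw":0},
  {"offset":[0,0,0],"yaw":0},
])

```text
t: 22.5
tcp_pos: [0.51, 0.3047, 0.0133]
tool_rot: [3.128, -0.291, -0.0]
contact_force: [0.9, -0.4, -0.5]
grip_width: 0.485
```

move_arm([
  {"offset":[0,0,1.5],"yaw":0},
  {"offset":[0,0,1.5],"yaw":0},
  {"offset":[0,0,0],"yaw":0},
])

```text
t: 22.88
tcp_pos: [0.5099, 0.3047, 0.0102]
tool_rot: [3.128, -0.291, -0.001]
contact_force: [-1.3, 0.1, -1.7]
grip_width: 0.49
```

move_arm([
  {"offset":[0,0,1.5],"yaw":0},
  {"offset":[0,0,0],"yaw":0},
  {"offset":[0,0,0],"yaw":0},
])

```text
t: 23.25
tcp_pos: [0.5101, 0.3047, 0.0089]
tool_rot: [-3.128, 0.291, -0.0]
contact_force: [-0.5, 0.4, 0.1]
grip_width: 0.484
```

move_arm([
  {"offset":[0,0,1.5],"yaw":0},
  {"offset":[0,0,0],"yaw":0},
  {"offset":[0,0,0],"yaw":0},
])

```text
t: 23.62
tcp_pos: [0.51, 0.3047, 0.0074]
tool_rot: [-3.128, 0.29, -0.0]
contact_force: [-0.4, -0.4, -1.5]
grip_width: 0.487
```

move_arm([
  {"offset":[0,0,1.2],"yaw":0},
  {"offset":[0,0,0],"yaw":0},
  {"offset":[0,0,0],"yaw":0},
])

```text
t: 24.0
tcp_pos: [0.5101, 0.3047, 0.0062]
tool_rot: [-3.128, 0.29, -0.0]
contact_force: [0.4, 0.2, -0.6]
grip_width: 0.488
```

move_arm([
  {"offset":[0,0,1],"yaw":0},
  {"offset":[0,0,0],"yaw":0},
  {"offset":[0,0,0],"yaw":0},
])

```text
t: 24.38
tcp_pos: [0.5101, 0.3047, 0.0052]
tool_rot: [-3.128, 0.29, -0.0]
contact_force: [-0.2, -0.2, -0.1]
grip_width: 0.487
```

move_arm([
  {"offset":[0,0,1],"yaw":0},
  {"offset":[0,0,0],"yaw":0},
])

```text
t: 24.62
tcp_pos: [0.5102, 0.3048, 0.0047]
tool_rot: [-3.128, 0.29, -0.001]
contact_force: [-1.2, -0.4, 4.0]
grip_width: 0.488
```

move_arm([
  {"offset":[0,0,1],"yaw":0},
  {"offset":[0,0,0],"yaw":0},
])

```text
t: 24.88
tcp_pos: [0.5102, 0.3048, 0.0047]
tool_rot: [-3.128, 0.29, -0.001]
contact_force: [-2.2, -0.8, 10.3]
grip_width: 0.487
```

Run:
```python
from h import *
from plant import eyes
delta((.51,.305,.006))
a=eyes.read_camera("scene")["image"][:,:,::-1][230:320,310:400]
cv2.imwrite("pics/c14.png",cv2.resize(a,(560,560),interpolation=2))
```

```text
t 24.88 tcp [0.5102 0.3048 0.0047] jaw -100.6 tilt [ 8.e-04  3.e-04 -1.e+00] q6 124.8 F [-2.2 -0.8 10.3] M [-0.253  0.435  0.007] grip 41.6
tool offset mm [-0.2 -0.2 -1.3]
```

View pics/c14.png

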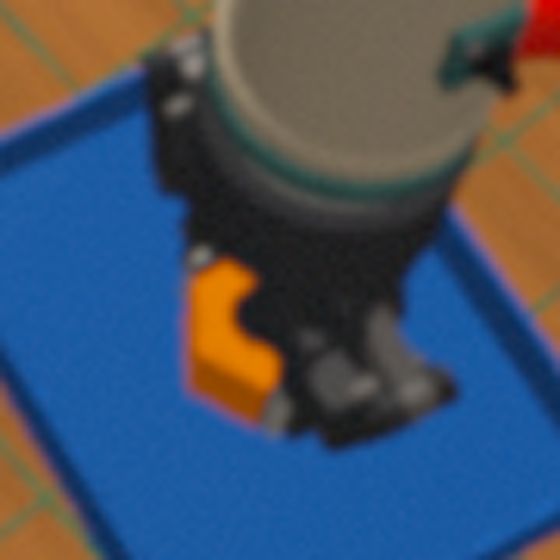

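The upward force rose to 10 N, so the knob is on the tray floor. I'll ease up 1 mm, open, rise and back away.

move_arm([
  {"offset":[0,0,-1],"yaw":0},
  {"offset":[0,0,0],"yaw":0},
])

```text
t: 25.18
tcp_pos: [0.5102, 0.3048, 0.0047]
tool_rot: [-3.128, 0.29, -0.001]
contact_force: [-2.0, 0.0, 5.5]
grip_width: 0.486
```

move_arm([
  {"offset":[0,0,0],"yaw":0},
  {"offset":[0,0,0],"yaw":0},
  {"offset":[0,0,0],"yaw":0},
  {"offset":[0,0,-5],"yaw":0},
  {"offset":[0,0,-15],"yaw":0},
  {"offset":[0,0,-30],"yaw":0},
  {"offset":[0,0,-40],"yaw":0},
  {"offset":[0,0,-40],"yaw":0},
  {"offset":[0,0,-40],"yaw":0},
  {"offset":[0,0,-30],"yaw":0},
], claw=62)

```text
t: 26.42
tcp_pos: [0.5105, 0.3049, 0.2077]
tool_rot: [-3.126, 0.29, -0.005]
contact_force: [0.2, -0.4, -0.6]
grip_width: 0.727
```

Run:
```python
from h import *
from plant import eyes
delta((.4,.305,.25))
for n in("scene","top"): cv2.imwrite(f"pics/{n}15.png",eyes.read_camera(n)["image"][:,:,::-1])
```

```text
t 26.43 tcp [0.5105 0.3049 0.2077] jaw -100.61 tilt [ 0.0034  0.0016 -1.    ] q6 124.8 F [ 0.2 -0.4 -0.6] M [ 0.006 -0.038  0.017] grip 62.1
tool offset mm [-108.5   20.2  -42.7]
```

View pics/scene15.png

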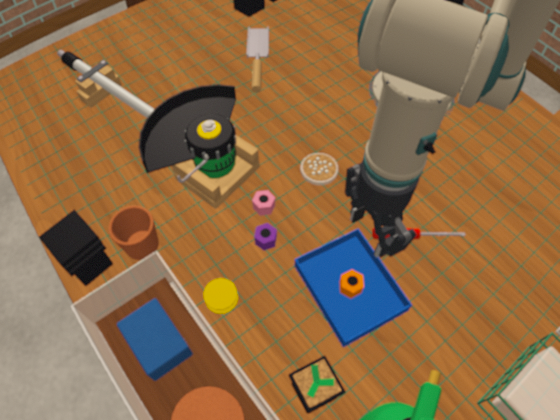

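The knob sits flat in the tray at (351,283) and the bare boss shows at (208,128). The pot, spools, dish and screwdriver are where they were, and the arm is clear.

move_arm([
  {"offset":[0,0,0],"yaw":0},
  {"offset":[0,0,0],"yaw":0},
  {"offset":[0,0,0],"yaw":0},
])

```text
t: 26.9
tcp_pos: [0.5095, 0.3044, 0.203]
tool_rot: [3.127, -0.29, -0.003]
contact_force: [0.2, -0.0, 0.3]
grip_width: 0.727
```

Run:
```python
from h import *
from plant import eyes,workorder
a=cv2.imread("pics/scene0.png").astype(int);b=eyes.read_camera("scene")["image"][:,:,::-1].astype(int)
for nm,(x,y,r) in dict(spool=(220,296,22),pot=(133,232,30),seed=(318,384,30),dish=(319,168,22),pink=(263,202,15),purple=(265,236,15),tip=(447,234,15)).items():
    print(nm,round(np.abs(a[y-r:y+r,x-r:x+r]-b[y-r:y+r,x-r:x+r]).mean(),1))
delta((.4,.3,.2)); print(workorder.job_done())
```

```text
spool 3.8
pot 3.7
seed 3.8
dish 4.3
pink 4.2
purple 3.8
tip 4.1
t 26.95 tcp [0.5096 0.3045 0.2031] jaw -100.61 tilt [-1.9e-03 -7.0e-04 -1.0e+00] q6 124.8 F [-0.3  0.6  0.3] M [ 0.037 -0.05   0.016] grip 62.0
tool offset mm [-106.9   24.6    3.3] 
the job is handed in; nothing more can be done
None
```

The orange knob is off the trimmer and lying flat in the blue tray; the job was handed in at about 27 s of the 66 s allowed.

- **Unscrewing:** The knob unscrews clockwise (left-hand thread). Turning it that way, the resistance levelled off at about 0.25–0.34 N m. Anticlockwise it climbed to 0.41 N m, so I stopped there. The highest twist I read was 0.41 N m, well under the 1.1 N m that shears the pin. It came free after about 0.7 of a turn, following the thread's rise; pull and side load stayed below about 5 N in the readings.
- **Placing:** I lowered it until it touched the tray floor, where the force reached about 10 N, then let go and moved up clear.
- **Last checks:** The final picture shows the knob in the tray and the bare threaded boss on the head. The before-and-after pictures around the spare spool, both pots, the dish, the screwdriver tip and the pink and purple look-alikes differ only by camera noise. The arm was touching nothing.
- **What disagreed:** The fingertips stood about 20 mm higher than the description implies. I went by the pictures and the contact force for the grasp height instead. The first anticlockwise feel was not clear-cut on torque alone, so I checked clockwise further before unscrewing.

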